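# Change the bottle lane gate over to the other lane

## Robot

A 6-joint arm with a two-finger parallel gripper is mounted at the origin on a cart in front of the work surface, level with it; the furniture and walls round the work are solid. World frame = base frame: x ahead of the robot, y to its left, z up, the work surface at z = 0. Lengths are in m, angles in rad, forces in N, time in s.
With the tool pointing down it reaches from about 0.35 to 0.85 m from the base axis. Payload 8.1 kg.
Tool frame: the origin (TCP) lies at the very end of the fingers, on their centre line; the grasp point (between the pads) lies 19 mm behind it; z points along the fingers, y is the line along which they close (so a half turn about z gives the same grasp; the last joint's range is limited). The gripper opens to 85 mm and grips with 20 to 120 N. Pads are 22 mm wide; open, the fingers measure 114 mm over their backs; the gripper's body (76 mm by 85 mm) begins 54 mm behind the grasp point. The pads swing forward as they close: fully open they stand 13 mm farther back than shut.
Start: joints at [-1.402, 0.13, 1.488, -0, 1.523, -0.085], TCP at [0.151, -0.581, 0.231] pointing down, gripper open.
Joint ranges: [-2.96, 2.96], [-0.89, 2.26], [0.02, 2.5], [-1.34, 4.48], [0, 2.73], [-2.66, 2.66]. Speed limits (rad/s): [2.39, 2.39, 2.79, 3.14, 3.14, 3.14].

## Interface

Orientations are given as a unit quaternion [w, x, y, z].
In Python, from rig import arm gives the robot as it stands.
- The arm moves only by the shell command python3 -m crank 'ROWS'. ROWS is JSON, a list of rows, each an object with "delta_pos": the shift along the tool's x, y, z in cm, a list of three; "twist": the turn, a rotation vector about the tool's x, y, z in rad, a list of three; "gripper": the closure, from 0 (fully open) to 1 (shut). A call has exactly 8 rows; each row is the pose to reach, as a shift and turn from the pose commanded when the call began, along the tool's axes at that moment; what a row does not reach only later rows make up. A row lasts 1/12 s, in which the tool goes at most 41.7 mm and 7.16 degrees, less where a joint would pass 70% of its speed; a pose out of reach is approached as far as the arm can. A call with a gripper value outside its range is refused whole. The fingers move at their own pace and stop on an object; the grip force is fixed at half the most. Time passes only in rows, so rows that repeat a pose let the fingers close, or fill a call up. It gives the time, the measured TCP pose, the force, the opening and the grip force at its end, in the units of the state.
- arm.get_state(): the state, without advancing time (a new reading comes with each control period).
- arm.read_camera(name): name is "side" or "top"; returns a dict with "color" (400x640x3 uint8, red, green, blue), "mtx" (3x3 intrinsics, pixels), "R" (3x3) and "t" (3): a world point X has camera coordinates R X + t. Camera axes: x right, y down, z forward; pixel columns grow to the right and rows downward; lengths in m; the calibration is good to about 2 mm. A picture is of the moment at which its call begins. There is no depth.
- arm.finish_job(): hands the job in; it is judged then, once.
The state is a dict: "clock": time; "q": joint angles; "joint_velocities": joint speeds; "joint_efforts": joint torques, N m; "eef_pos": TCP position; "ee_rot": TCP orientation; "contact_force": force on the tool from outside, world axes, zero at the start; "torque": the same for the moment, N m; "grip_width": finger opening in m; "grip_force": force on a finger pad.
Only numpy, scipy, OpenCV 4.12 (cv2) and the standard library are available. Lean on these libraries where they do the work, as an engineer would, in place of code of your own. Each camera call takes 0.05 s, during which the arm holds its last target. There are 200 camera calls.

## Task

The swinging gate on the bottle lane plate is latched across the left-hand lane (left as the robot sees it); change it over so that it closes the right-hand lane instead. At each end the drop bar sits under the lip of a hooked catch, held there by a sprung buffer: press the gate gently outwards against the buffer until the bar is free of the lip, lift the bar over the catch by its ball knob, swing the gate across, press it gently into the other buffer and let the bar drop all the way down so that it ends hooked under the right-hand lip. Do not force the bar against the catches or ram the buffers, and leave the two bottles in the lanes standing where they are.

Things in the scene. Friction and masses are not known exactly. Their poses are not given: they have to be found in the camera images.
- lane_plate: Stainless lane plate 265 x 262 x 6 mm lying fixed on the worktop. Origin: underside, below the gate's pin; x along the lanes away from the robot, y to the left lane, z up. Behind the pin a divider rail and two outer rails form two lanes for 67 mm bottles. The gate points from the pin towards the robot, 38 degrees left or right of the plate's -x axis when latched.
- gate_pin (a point): Foot of the gate's upright hinge pin on the plate's top face, 6 mm above the worktop: the vertical axis about which the gate swings.
- gate (a joint): Swing of the gate in rad, counter-clockwise seen from above: about 0 latched at the left-hand catch, about 1.326 (76 degrees) at the right-hand one (each catch may stand 2 mm off, 0.015 rad). Turns easily (0.02 N m), stays where it is left between the buffers. The gate: aluminium vane 5 mm thick, reaching 138 mm from the pin, 31 to 109 mm above the worktop.
- latch_bar (a joint): Lift of the drop bar in rad: 0 lying level in its fork on the gate's top edge, up to 0.5; falls back by its weight (0.2 kg). Lift to about 0.24 to pass over a catch's lip with 5 mm to spare. Steel flat 6 mm thick, 14 mm high, along the gate; its level pivot is 30 mm from the gate pin's axis, 124 mm above the worktop; its nose ends 172 mm from the gate pin.
- ball_knob (a point): Centre of the black ball knob, 22 mm across, on an upright 8 mm stem on the bar: 115 mm from the gate pin, 164 mm above the worktop with the bar down (85 mm along the bar from its pivot, 40 mm above it). Pinch it from above with any yaw: nothing near rises over 141 mm. A grip that closes along the bar does not push the gate sideways.
- bar_nose (a point): Point on the bar's centre line, 155 mm from the gate pin: the part that lies in the catch.
- hook_l (a point): Left-hand catch: the place of the bar's centre line when latched, 155 mm from the gate pin, 124 mm above the worktop. x along the latched bar away from the pin, z up, outward (to the buffer) -y. Steel hook 14 mm wide: a jaw inside the bar, and a lip on top reaching outward 4 mm over the bar, 3.5 mm above it; lip top 141 mm above the worktop. Outer side open.
- hook_r (a point): Right-hand catch: the same, mirrored (outward is +y).
- catch_l: Left-hand end post with catch and buffer: 22 mm aluminium profile under the bar, its top 111 mm above the worktop. Origin on the lane plate's top below hook_l, axes as hook_l.
- catch_r: Right-hand end post, the mirror image; origin on the lane plate's top below hook_r, axes as hook_r.
- buffer_l: Sprung, damped plunger on the left post, 122 mm from the gate pin, pushing the gate inwards: 4.5 N when latched, 1.5 N more per mm, from 2 mm before that place to a hard stop 7 mm beyond. Pushed outwards at the knob, the bar clears the lip at about 10 N (3 mm of knob travel) and the stop comes at 16 N (6.6 mm): 13 to 14 N is right; a tight grip that does not turn with the gate costs 1 to 2 N more.
- buffer_r: The same plunger on the right post.
- full_bottle: Filled bottle, 67 mm across, 170 mm high, standing in one of the lanes behind the gate; origin at the centre of its underside.
- empty_bottle: Empty bottle of the same size in the other lane behind the gate; origin at the centre of its underside.

How it is judged:
By the outcome, as a careful person would: the job done as asked, in the order asked, and still so for the second after the job is handed in, with the robot touching nothing.
It also fails if it takes over 67 s, if anything falls off the work surface, if the arm or the gripper's body presses on something with over 40 N, if the wrist force passes 120 N, or if a joint passes its speed limit or range.

## Working session

There is one attempt and no reset: what is moved stays moved. The work goes in short steps, Python scripts to look and compute and a shell command to move; the robot and the scene stay as the last step left them, time stands still between calls to the robot, and variables do not carry over. Pictures are saved under pics/ and viewed, at most 10 in all, crops included, and the job is handed in when it is done.

```bash
mkdir -p pics; ls; python3 - <<'E'
from rig import arm
import cv2,numpy as np
s=arm.get_state();print({k:np.round(v,3).tolist() for k,v in s.items()})
for n in("side","top"):
    c=arm.read_camera(n);cv2.imwrite(f"pics/{n}0.png",c["color"][:,:,::-1]);print(n,c["mtx"].tolist(),np.round(c["R"],4).tolist(),c["t"], (-c["R"].T@c["t"]))
E
```

```text
pics
{'clock': 0.0, 'q': [-1.402, 0.131, 1.489, -0.0, 1.523, -0.085], 'joint_velocities': [-0.001, -0.001, 0.0, 0.0, -0.001, 0.0], 'joint_efforts': [-0.001, -56.941, -50.054, -0.0, 0.015, 0.0], 'eef_pos': [0.151, -0.58, 0.23], 'ee_rot': [-0.001, 0.992, 0.127, -0.0], 'contact_force': [0.258, 0.94, -0.354], 'torque': [-0.032, -0.028, 0.017], 'grip_force': 0.0, 'grip_width': 0.085}
side [[434.2139523850445, 0.0, 324.8626364076997], [0.0, 434.2139523850445, 195.90736533606326], [0.0, 0.0, 1.0]] [[-0.9999, 0.0122, -0.0088], [0.0145, 0.6143, -0.789], [-0.0042, -0.789, -0.6144]] [0.53059608 0.02939182 0.99420219] [0.53427531 0.75989383 0.63870597]
top [[469.97378713432346, 0.0, 320.17481580602674], [0.0, 469.97378713432346, 190.76931175336625], [0.0, 0.0, 1.0]] [[-0.0177, -0.9998, -0.0062], [-0.9898, 0.0184, -0.1413], [0.1414, 0.0037, -0.9899]] [0.06448507 0.5640993  0.96794185] [0.42258483 0.05055505 1.03833714]
```

View pics/side0.png

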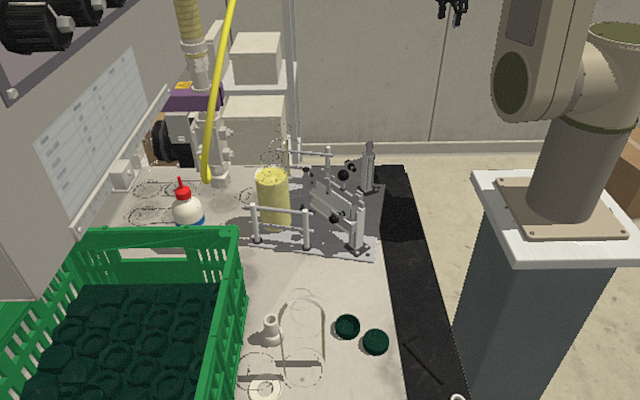

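View pics/top0.png

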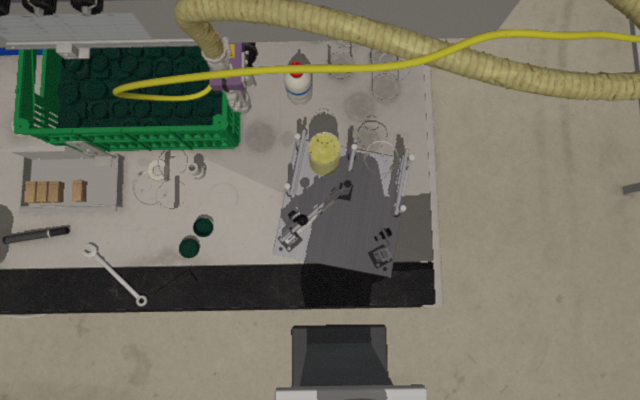

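The side view shows the gate from roughly (343,175) to (357,240), with the yellow bottle at (270,195). The top view shows the left catch near (290,237), the right catch near (381,256), and the gate from (345,188) to (292,235). I'll zoom in on both.

```bash
python3 - <<'E'
import cv2,numpy as np
a=cv2.imread("pics/side0.png")[130:265,235:400];b=cv2.imread("pics/top0.png")[125:285,265:430]
a=cv2.resize(a,None,fx=3.6,fy=3.6,interpolation=cv2.INTER_CUBIC)[:,:];b=cv2.resize(b,None,fx=3.6,fy=3.6,interpolation=cv2.INTER_CUBIC)
cv2.imwrite("pics/a.png",a);cv2.imwrite("pics/b.png",b)
E
```

```text
(no output)
```

View pics/a.png

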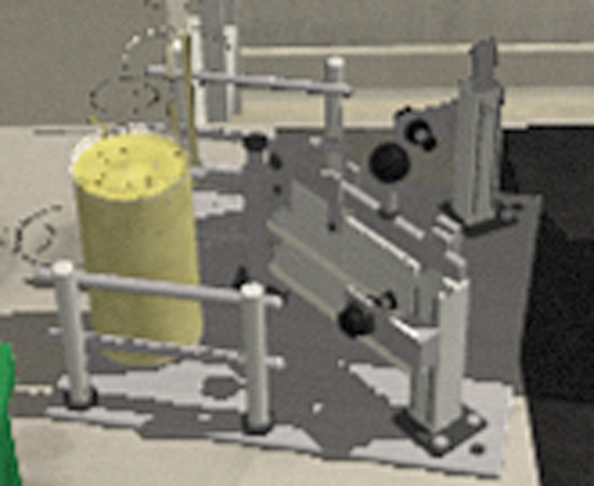

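View pics/b.png

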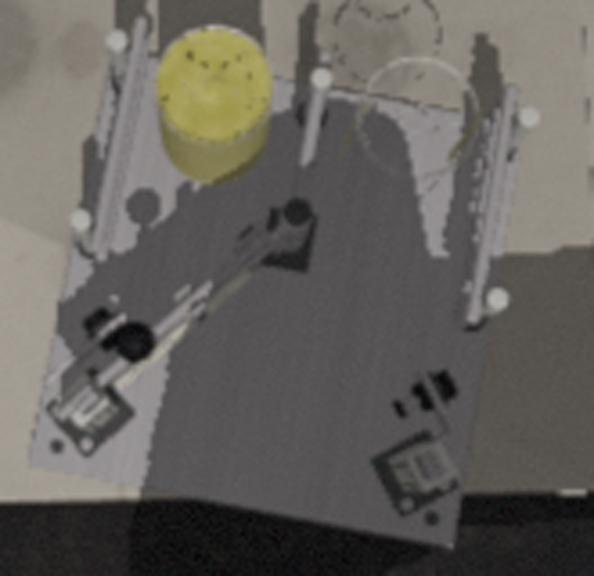

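Crop A shows the knob at side px (343,175), the pin cap at about (306,169) and the left post at about (355,235). Crop B shows the knob at top px (302,219.5), the pin cap at about (347,184), and the plate's front corners at (273,254) and (390,276). The next step is to triangulate.

```bash
cat > h.py <<'E'
from rig import arm
import cv2,numpy as np
from scipy.spatial.transform import Rotation as Ro
def ray(c,p):
    d=c["R"].T@np.linalg.solve(c["mtx"],[p[0],p[1],1]);return -c["R"].T@c["t"],d/np.linalg.norm(d)
def plane(c,p,z):
    o,d=ray(c,p);return o+d*(z-o[2])/d[2]
def tri(c1,p1,c2,p2):
    o1,d1=ray(c1,p1);o2,d2=ray(c2,p2)
    s=np.linalg.lstsq(np.c_[d1,-d2],o2-o1,rcond=None)[0];a=o1+s[0]*d1;b=o2+s[1]*d2
    return (a+b)/2,np.linalg.norm(a-b)
def blob(c,p,r=6,th=45):
    x,y=map(int,np.round(p));g=c["color"].max(2)[y-r:y+r+1,x-r:x+r+1]
    n,l,st,ce=cv2.connectedComponentsWithStats((g<th).astype(np.uint8))
    if n<2:return None
    k=1+np.argmin(np.linalg.norm(ce[1:]-r,axis=1)-.3*np.sqrt(st[1:,4]));return ce[k]+[x-r,y-r],st[k,2:]
def proj(c,X):
    v=c["mtx"]@(c["R"]@np.asarray(X)+c["t"]);return v[:2]/v[2]
E
python3 - <<'E'
from h import *
S,T=arm.read_camera("side"),arm.read_camera("top")
bs=blob(S,(343,175),9);bt=blob(T,(302,219.5),8);print(bs,bt)
k=tri(S,bs[0],T,bt[0]);print("knob",k, plane(S,bs[0],.164),plane(T,bt[0],.164))
k2=tri(S,(343,174.8),T,(301.8,219.6));print(k2)
p=tri(S,(305.9,169),T,(347,183.6));print("pincap",p, np.linalg.norm((p[0]-k[0])[:2]))
f=lambda u,v:((u+.5)/3.6-.5+265,(v+.5)/3.6-.5+125)
fl,fr=plane(T,f(30,465),.006),plane(T,f(453,547),.006);print("corners",fl,fr,np.linalg.norm(fl-fr))
d=fl-fr;yaw=np.arctan2(-d[0],d[1]);print("yaw",yaw)
x=np.array([np.cos(yaw),np.sin(yaw)]);y=np.array([-x[1],x[0]])
g=-x*np.cos(np.radians(38))+y*np.sin(np.radians(38));print("pin from knob",k[0][:2]-.115*g,"gate dir",g)
E
```

```text
(array([342.82022472, 175.04494382]), array([11, 11, 89], dtype=int32)) (array([300.81632653, 219.36734694]), array([14, 10, 98], dtype=int32))
knob (array([0.49528759, 0.09057928, 0.16653906]), np.float64(0.0023175028051417622)) [0.49622533 0.08672614 0.164     ] [0.49434036 0.09081938 0.164     ]
(array([0.49486725, 0.08878814, 0.16583746]), np.float64(0.002294739951785163))
pincap (array([0.56841568, 0.00057679, 0.11996385]), np.float64(0.0025577946087563933)) 0.1159662290882065
corners [0.43328014 0.15965261 0.006     ] [ 0.3799955  -0.09416466  0.006     ] 0.25935007905774404
yaw -0.20692807314290948
pin from knob [0.56942917 0.0026701 ] gate dir [-0.64470945  0.76442771]
```

Both views agree to about 2 mm. The knob is at about (0.495, 0.0885, 0.165), the pin at (0.569, 0.001), and the gate direction at 130°. I'll approach above the knob.

```bash
python3 -m crank '[{"delta_pos":[2,-2.2,0],"twist":[0,0,0],"gripper":0.4},{"delta_pos":[4.5,-5,0],"twist":[0,0,0],"gripper":0.4},{"delta_pos":[7,-7.8,0],"twist":[0,0,0],"gripper":0.4},{"delta_pos":[9.5,-10.6,0],"twist":[0,0,0],"gripper":0.4},{"delta_pos":[12,-13.4,0],"twist":[0,0,0],"gripper":0.4},{"delta_pos":[14.5,-16.2,0],"twist":[0,0,0],"gripper":0.4},{"delta_pos":[17,-19,0],"twist":[0,0,0],"gripper":0.4},{"delta_pos":[19.5,-21.8,0],"twist":[0,0,0],"gripper":0.4}]'
python3 -m crank '[{"delta_pos":[2.5,-2.8,0],"twist":[0,0,-0.05],"gripper":0.4},{"delta_pos":[5,-5.6,0],"twist":[0,0,-0.1],"gripper":0.4},{"delta_pos":[7.5,-8.4,0],"twist":[0,0,-0.15],"gripper":0.4},{"delta_pos":[10,-11.2,0],"twist":[0,0,-0.2],"gripper":0.4},{"delta_pos":[12.5,-14,0],"twist":[0,0,-0.25],"gripper":0.4},{"delta_pos":[15,-16.8,0],"twist":[0,0,-0.3],"gripper":0.4},{"delta_pos":[17.5,-19.6,0],"twist":[0,0,-0.37],"gripper":0.4},{"delta_pos":[20,-22.4,0],"twist":[0,0,-0.44],"gripper":0.4}]'
cat >> h.py <<'E'
PIN=np.array([.569,.001]);A0=np.radians(130.05)
def gpose(phi,th,pin=PIN,a0=A0,dz=0,h=.145):
    """TCP pose (pos, Rotation) holding the knob, gate at phi, lift th"""
    a=a0+phi;u=np.array([np.cos(a),np.sin(a),0]);z=np.array([0,0,1.])
    r=np.array([.085,h-.124]);c,s=np.cos(th),np.sin(th)
    p=np.r_[pin,.124]+u*(.03+c*r[0]-s*r[1])+z*(s*r[0]+c*r[1]+dz)
    ty=-(c*u+s*z);tz=-(-s*u+c*z);tx=np.cross(ty,tz)
    return p,Ro.from_matrix(np.c_[tx,ty,tz])
def rel(A,B):
    print(np.round(100*A[1].inv().apply(B[0]-A[0]),2),np.round((A[1].inv()*B[1]).as_rotvec(),3))
def cur():
    s=arm.get_state();q=s["ee_rot"];return np.array(s["eef_pos"]),Ro.from_quat([q[1],q[2],q[3],q[0]])
E
python3 -c "
from h import *
rel(cur(),gpose(0,0,dz=.06))"
```

```text
clock: 0.87
eef_pos: [0.285, -0.3191, 0.2312]
ee_rot: [0.0, 0.992, 0.126, 0.0]
contact_force: [1.0, -0.5, 0.3]
grip_width: 0.0512
grip_force: 0.0
clock: 1.53
eef_pos: [0.4225, -0.0519, 0.2314]
ee_rot: [0.0, 0.94, 0.342, 0.0]
contact_force: [0.2, -1.6, 0.2]
grip_width: 0.0513
grip_force: 0.0
[14.6  -6.15  2.65] [ 0.001 -0.    -0.002]
```

```bash
python3 -m crank '[{"delta_pos":[3,-1.3,0.5],"twist":[0,0,0],"gripper":0.4},{"delta_pos":[6,-2.5,1],"twist":[0,0,0],"gripper":0.4},{"delta_pos":[9,-3.8,1.5],"twist":[0,0,0],"gripper":0.4},{"delta_pos":[12,-5,2],"twist":[0,0,0],"gripper":0.4},{"delta_pos":[13.5,-5.7,2.4],"twist":[0,0,0],"gripper":0.4},{"delta_pos":[14.6,-6.15,2.6],"twist":[0,0,0],"gripper":0.4},{"delta_pos":[14.6,-6.15,2.6],"twist":[0,0,0],"gripper":0.4},{"delta_pos":[14.6,-6.15,2.6],"twist":[0,0,0],"gripper":0.4}]'
python3 - <<'E'
from h import *
rel(cur(),gpose(0,0,dz=.06))
S,T=arm.read_camera("side"),arm.read_camera("top")
a=cv2.resize(S["color"][80:240,260:420],None,fx=2.4,fy=2.4,interpolation=cv2.INTER_CUBIC);b=cv2.resize(T["color"][140:300,240:400],None,fx=2.4,fy=2.4,interpolation=cv2.INTER_CUBIC)
cv2.imwrite("pics/c.png",np.hstack([a,b])[:,:,::-1])
p,_=cur();print(proj(S,p),proj(T,p),proj(S,[p[0],p[1],.164]))
print(blob(S,(343,175),9))
E
```

```text
clock: 2.2
eef_pos: [0.4947, 0.0867, 0.205]
ee_rot: [0.0, 0.94, 0.34, -0.001]
contact_force: [0.6, -0.4, 0.0]
grip_width: 0.0511
grip_force: 0.0
[ 0.17 -0.16  0.  ] [-0.     0.001 -0.004]
[343.94305881 156.26906459] [302.47362818 217.15350071] [343.5453535  174.78771649]
(array([342.86746988, 174.8313253 ]), array([11, 11, 83], dtype=int32))
```

View pics/c.png

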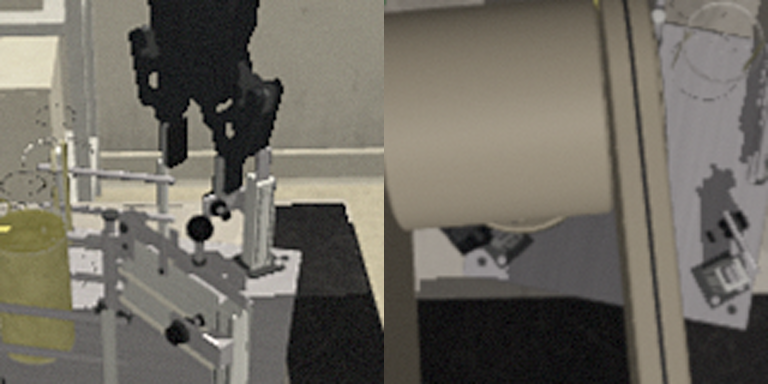

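The fingers are centred over the knob: side crop knob (200,228), finger tips at (177,163) and (232,190). Now I'll descend and grip.

```bash
python3 -m crank '[{"delta_pos":[0.1,-0.1,1],"twist":[0,0,0],"gripper":0.4},{"delta_pos":[0.1,-0.1,2],"twist":[0,0,0],"gripper":0.4},{"delta_pos":[0.1,-0.1,3],"twist":[0,0,0],"gripper":0.4},{"delta_pos":[0.1,-0.1,4],"twist":[0,0,0],"gripper":0.4},{"delta_pos":[0.1,-0.1,5],"twist":[0,0,0],"gripper":0.4},{"delta_pos":[0.1,-0.1,5.6],"twist":[0,0,0],"gripper":0.4},{"delta_pos":[0.1,-0.1,6],"twist":[0,0,0],"gripper":0.4},{"delta_pos":[0.1,-0.1,6],"twist":[0,0,0],"gripper":0.5}]'
python3 -m crank '[{"delta_pos":[0,0,0],"twist":[0,0,0],"gripper":0.55},{"delta_pos":[0,0,0],"twist":[0,0,0],"gripper":0.6},{"delta_pos":[0,0,0],"twist":[0,0,0],"gripper":0.65},{"delta_pos":[0,0,0],"twist":[0,0,0],"gripper":0.7},{"delta_pos":[0,0,0],"twist":[0,0,0],"gripper":0.75},{"delta_pos":[0,0,0],"twist":[0,0,0],"gripper":0.8},{"delta_pos":[0,0,0],"twist":[0,0,0],"gripper":0.9},{"delta_pos":[0,0,0],"twist":[0,0,0],"gripper":1}]'
python3 -c "
from h import *
rel(cur(),gpose(0,0))"
```

```text
clock: 2.97
eef_pos: [0.4944, 0.0882, 0.1439]
ee_rot: [-0.0, 0.94, 0.34, -0.001]
contact_force: [-0.1, -0.1, 0.1]
grip_width: 0.0429
grip_force: 0.0
clock: 3.63
eef_pos: [0.4945, 0.0896, 0.1461]
ee_rot: [-0.001, 0.94, 0.34, -0.0]
contact_force: [-6.6, 6.6, 6.5]
grip_width: 0.0189
grip_force: 58.3
[0.   0.08 0.11] [-0.002 -0.001 -0.005]
```

```bash
python3 -m crank '[{"delta_pos":[0,-0.05,-0.05],"twist":[0,0,0],"gripper":1},{"delta_pos":[0,-0.1,-0.1],"twist":[0,0,0],"gripper":1},{"delta_pos":[0,-0.1,-0.15],"twist":[0,0,0],"gripper":1},{"delta_pos":[0,-0.1,-0.15],"twist":[0,0,0],"gripper":1},{"delta_pos":[0,-0.1,-0.15],"twist":[0,0,0],"gripper":1},{"delta_pos":[0,-0.1,-0.15],"twist":[0,0,0],"gripper":1},{"delta_pos":[0,-0.1,-0.15],"twist":[0,0,0],"gripper":1},{"delta_pos":[0,-0.1,-0.15],"twist":[0,0,0],"gripper":1}]'
python3 - <<'E'
from h import *
rel(cur(),gpose(0,0))
S=arm.read_camera("side")
b=cv2.resize(S["color"][100:240,270:410],None,fx=4,fy=4,interpolation=cv2.INTER_CUBIC)
cv2.imwrite("pics/d.png",b[:,:,::-1])
E
```

```text
clock: 4.3
eef_pos: [0.4943, 0.0896, 0.1463]
ee_rot: [-0.001, 0.94, 0.34, 0.0]
contact_force: [1.4, 5.3, -5.3]
grip_width: 0.0186
grip_force: 58.9
[0.01 0.09 0.13] [-0.001 -0.    -0.005]
```

View pics/d.png

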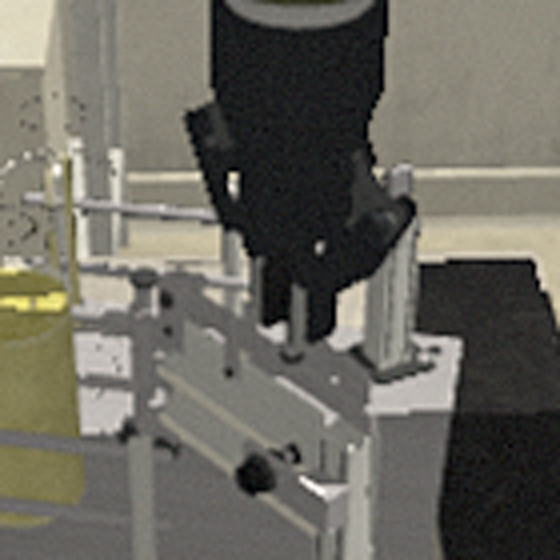

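The fingers hold the ball with the stem free below, at crop (295,320), and the bar is still under the left lip. I'll press outwards (tool +x) gently, turning with the gate.

```bash
python3 -m crank '[{"delta_pos":[0.05,0,0.05],"twist":[0,0,0.004],"gripper":1},{"delta_pos":[0.1,0,0.05],"twist":[0,0,0.008],"gripper":1},{"delta_pos":[0.15,0,0.05],"twist":[0,0,0.012],"gripper":1},{"delta_pos":[0.2,0,0.05],"twist":[0,0,0.016],"gripper":1},{"delta_pos":[0.25,0,0.05],"twist":[0,0,0.02],"gripper":1},{"delta_pos":[0.3,0,0.05],"twist":[0,0,0.025],"gripper":1},{"delta_pos":[0.35,0,0.05],"twist":[0,0,0.03],"gripper":1},{"delta_pos":[0.35,0,0.05],"twist":[0,0,0.03],"gripper":1}]'
cat >> h.py <<'E'
def rep(n=1):
    s=arm.get_state();p,R=cur();print("F tool",np.round(R.inv().apply(s["contact_force"]),1),"M tool",np.round(R.inv().apply(s["torque"]),2),end=" ")
    d=p[:2]-PIN;print("ang",round(np.arctan2(d[1],d[0])-A0,4),"rad",round(np.hypot(*d),4),"z",round(p[2],4),"yaw",round(-(gpose(0,0)[1].inv()*R).as_rotvec()[2],4))
E
python3 -c "
from h import *
rep()"
```

```text
clock: 5.02
eef_pos: [0.4959, 0.0909, 0.1462]
ee_rot: [-0.0, 0.945, 0.326, -0.002]
contact_force: [-8.5, 0.6, 4.3]
grip_width: 0.0184
grip_force: 59.6
F tool [-6.3 -5.7 -4.2] M tool [ 0.96 -1.01 -0.22] ang -0.0166 rad 0.1159 z 0.1462 yaw -0.0355
```

```bash
python3 -m crank '[{"delta_pos":[0.05,0,0],"twist":[0,0,0.003],"gripper":1},{"delta_pos":[0.1,0,0],"twist":[0,0,0.006],"gripper":1},{"delta_pos":[0.15,0,0],"twist":[0,0,0.009],"gripper":1},{"delta_pos":[0.2,0,0],"twist":[0,0,0.012],"gripper":1},{"delta_pos":[0.25,0,0],"twist":[0,0,0.015],"gripper":1},{"delta_pos":[0.25,0,0],"twist":[0,0,0.015],"gripper":1},{"delta_pos":[0.25,0,0],"twist":[0,0,0.015],"gripper":1},{"delta_pos":[0.25,0,0],"twist":[0,0,0.015],"gripper":1}]'
python3 -c "
from h import *
rep();
import time
for i in range(3): arm.read_camera('side');rep()"
```

```text
clock: 5.68
eef_pos: [0.4973, 0.0921, 0.1462]
ee_rot: [0.0, 0.948, 0.319, -0.002]
contact_force: [-10.8, -1.5, 5.9]
grip_width: 0.0188
grip_force: 59.8
F tool [-9.5 -5.3 -5.8] M tool [ 1.   -1.6  -0.18] ang -0.0324 rad 0.1159 z 0.1462 yaw -0.0504
F tool [-9.6 -6.7 -5.8] M tool [ 1.   -1.53 -0.13] ang -0.0322 rad 0.1159 z 0.1461 yaw -0.0503
F tool [-9.3 -6.  -6.4] M tool [ 1.05 -1.56 -0.19] ang -0.0323 rad 0.1159 z 0.1461 yaw -0.0503
F tool [-10.2  -5.6  -6.9] M tool [ 0.94 -1.49 -0.12] ang -0.0323 rad 0.1159 z 0.1461 yaw -0.0504
```

```bash
python3 -m crank '[{"delta_pos":[0.05,-0.02,0],"twist":[0,0,0],"gripper":1},{"delta_pos":[0.1,-0.05,-0.02],"twist":[0,0,0],"gripper":1},{"delta_pos":[0.15,-0.05,-0.05],"twist":[0,0,0],"gripper":1},{"delta_pos":[0.18,-0.05,-0.05],"twist":[0,0,0],"gripper":1},{"delta_pos":[0.18,-0.05,-0.05],"twist":[0,0,0],"gripper":1},{"delta_pos":[0.18,-0.05,-0.05],"twist":[0,0,0],"gripper":1},{"delta_pos":[0.18,-0.05,-0.05],"twist":[0,0,0],"gripper":1},{"delta_pos":[0.18,-0.05,-0.05],"twist":[0,0,0],"gripper":1}]'
python3 - <<'E'
from h import *
rep()
for i in range(2): S=arm.read_camera('side');rep()
b=cv2.resize(S["color"][140:250,290:400],None,fx=5,fy=5,interpolation=cv2.INTER_CUBIC)
cv2.imwrite("pics/e.png",b[:,:,::-1])
rel(gpose(0,0),gpose(0,.1));rel(gpose(0,0),gpose(0,.2));rel(gpose(0,0),gpose(0,.28))
E
```

```text
clock: 6.5
eef_pos: [0.498, 0.0928, 0.1461]
ee_rot: [0.0, 0.948, 0.318, -0.003]
contact_force: [-12.2, -5.7, 4.1]
grip_width: 0.0189
grip_force: 59.6
F tool [-13.2  -2.9  -4.1] M tool [ 0.54 -1.96 -0.11] ang -0.0407 rad 0.116 z 0.1461 yaw -0.0508
F tool [-13.3  -2.2  -4.6] M tool [ 0.56 -1.9  -0.11] ang -0.0408 rad 0.116 z 0.1462 yaw -0.0509
F tool [-13.   -3.7  -5. ] M tool [ 0.56 -1.98 -0.05] ang -0.0407 rad 0.116 z 0.1462 yaw -0.0508
[-0.    0.25 -0.84] [0.1 0.  0. ]
[-0.    0.59 -1.65] [ 0.2 -0.   0. ]
[-0.    0.91 -2.27] [0.28 0.   0.  ]
```

View pics/e.png

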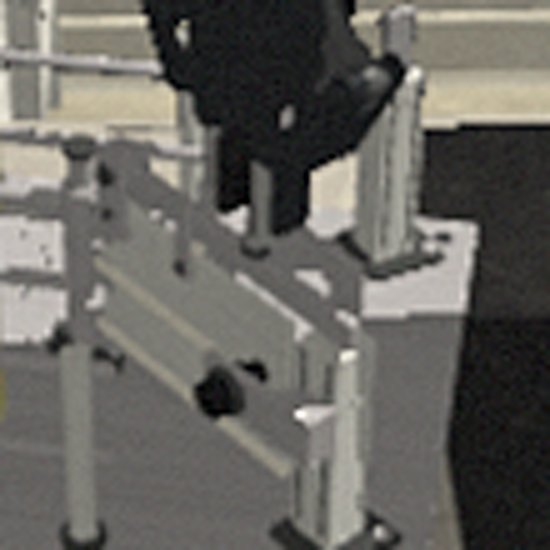

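The press now measures 13 N and 4.8 mm of travel. The crop shows the bar standing outside the lip. Next I'll lift a little along the bar's arc and check the force.

```bash
python3 -m crank '[{"delta_pos":[0,0.02,-0.1],"twist":[0.01,0,0],"gripper":1},{"delta_pos":[0,0.04,-0.2],"twist":[0.02,0,0],"gripper":1},{"delta_pos":[0,0.07,-0.3],"twist":[0.03,0,0],"gripper":1},{"delta_pos":[0,0.1,-0.4],"twist":[0.04,0,0],"gripper":1},{"delta_pos":[0,0.12,-0.5],"twist":[0.05,0,0],"gripper":1},{"delta_pos":[0,0.15,-0.55],"twist":[0.06,0,0],"gripper":1},{"delta_pos":[0,0.15,-0.55],"twist":[0.06,0,0],"gripper":1},{"delta_pos":[0,0.15,-0.55],"twist":[0.06,0,0],"gripper":1}]'
python3 -c "
from h import *
rep()"
```

```text
clock: 7.27
eef_pos: [0.4984, 0.0916, 0.1507]
ee_rot: [-0.028, 0.947, 0.318, -0.013]
contact_force: [-11.3, -4.5, -0.3]
grip_width: 0.0186
grip_force: 59.1
F tool [-11.7  -3.2   0.6] M tool [ 0.43 -1.79 -0.17] ang -0.037 rad 0.1148 z 0.1507 yaw -0.0509
```

```bash
python3 -m crank '[{"delta_pos":[0.03,0.07,-0.26],"twist":[0.03,0,0],"gripper":1},{"delta_pos":[0.05,0.14,-0.51],"twist":[0.06,0,0],"gripper":1},{"delta_pos":[0.05,0.25,-0.84],"twist":[0.1,0,0],"gripper":1},{"delta_pos":[0.05,0.38,-1.18],"twist":[0.14,0,0],"gripper":1},{"delta_pos":[0.05,0.51,-1.51],"twist":[0.18,0,0],"gripper":1},{"delta_pos":[0.05,0.66,-1.8],"twist":[0.22,0,0],"gripper":1},{"delta_pos":[0.05,0.66,-1.8],"twist":[0.22,0,0],"gripper":1},{"delta_pos":[0.05,0.66,-1.8],"twist":[0.22,0,0],"gripper":1}]'
python3 - <<'E'
from h import *
rep();p,R=cur();print(p,R.as_matrix().round(3).tolist())
S=arm.read_camera('side')
b=cv2.resize(S["color"][100:240,270:410],None,fx=4,fy=4,interpolation=cv2.INTER_CUBIC)
cv2.imwrite("pics/f.png",b[:,:,::-1])
E
```

```text
clock: 7.93
eef_pos: [0.5036, 0.0854, 0.1686]
ee_rot: [-0.133, 0.939, 0.315, -0.048]
contact_force: [-11.6, -4.9, 1.4]
grip_width: 0.0183
grip_force: 59.6
F tool [-12.2  -3.4  -0.4] M tool [ 0.36 -2.06 -0.16] ang -0.04 rad 0.1067 z 0.1686 yaw -0.0516
[0.50364784 0.08537833 0.16861946] [[0.797, 0.578, -0.174], [0.604, -0.767, 0.218], [-0.007, -0.279, -0.96]]
```

View pics/f.png

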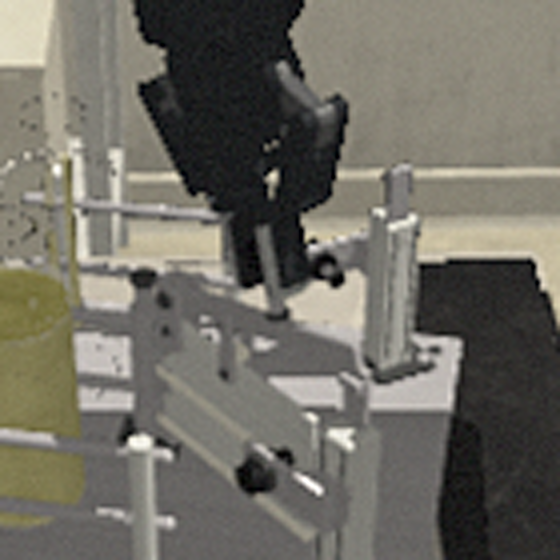

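The bar is lifted clear: its nose is above the lip on the left post, near crop (355,385). I'll compute the swing rows about the pin.

```bash
cat >> h.py <<'E'
def swing(angs,A=None,pin=PIN):
    A=A or cur();o=np.r_[pin,0]
    for a in angs:
        Z=Ro.from_rotvec([0,0,a]);B=(o+Z.apply(A[0]-o),Z*A[1]);print(round(a,3),end=" ");rel(A,B)
E
python3 -c "
from h import *
swing([.03,.09,.16,.24,.32,.4,.47,.52],gpose(-.053,.28))"
```

```text
0.03 [-0.32  0.   -0.  ] [ 0.    -0.008 -0.029]
0.09 [-0.95  0.04 -0.01] [ 0.    -0.025 -0.086]
0.16 [-1.69  0.13 -0.04] [ 0.    -0.044 -0.154]
0.24 [-2.52  0.29 -0.08] [ 0.    -0.066 -0.231]
0.32 [-3.33  0.52 -0.15] [ 0.    -0.088 -0.308]
0.4 [-4.12  0.8  -0.23] [ 0.    -0.111 -0.384]
0.47 [-4.8   1.1  -0.32] [ 0.    -0.13  -0.452]
0.52 [-5.26  1.35 -0.39] [ 0.    -0.144 -0.5  ]
```

```bash
python3 -m crank '[{"delta_pos":[-0.32,0,0],"twist":[0,-0.008,-0.029],"gripper":1},{"delta_pos":[-0.95,0.04,-0.01],"twist":[0,-0.025,-0.086],"gripper":1},{"delta_pos":[-1.69,0.13,-0.04],"twist":[0,-0.044,-0.154],"gripper":1},{"delta_pos":[-2.52,0.29,-0.08],"twist":[0,-0.066,-0.231],"gripper":1},{"delta_pos":[-3.33,0.52,-0.15],"twist":[0,-0.088,-0.308],"gripper":1},{"delta_pos":[-4.12,0.8,-0.23],"twist":[0,-0.111,-0.384],"gripper":1},{"delta_pos":[-4.8,1.1,-0.32],"twist":[0,-0.13,-0.452],"gripper":1},{"delta_pos":[-5.26,1.35,-0.39],"twist":[0,-0.144,-0.5],"gripper":1}]'
python3 -c "
from h import *
rep()
swing([.05,.11,.18,.26,.34,.42,.48,.52],gpose(.467,.28))"
```

```text
clock: 8.65
eef_pos: [0.4716, 0.0434, 0.1692]
ee_rot: [-0.117, 0.825, 0.548, -0.079]
contact_force: [-3.5, -0.2, -2.6]
grip_width: 0.0185
grip_force: 59.3
F tool [-1.5 -2.3  3.4] M tool [ 0.43 -0.24  0.12] ang 0.4615 rad 0.1062 z 0.1692 yaw 0.4699
0.05 [-0.53  0.01 -0.  ] [ 0.    -0.014 -0.048]
0.11 [-1.16  0.06 -0.02] [ 0.    -0.03  -0.106]
0.18 [-1.9   0.16 -0.05] [ 0.    -0.05  -0.173]
0.26 [-2.72  0.34 -0.1 ] [ 0.    -0.072 -0.25 ]
0.34 [-3.53  0.58 -0.17] [ 0.    -0.094 -0.327]
0.42 [-4.32  0.88 -0.25] [-0.    -0.116 -0.404]
0.48 [-4.89  1.15 -0.33] [ 0.    -0.133 -0.461]
0.52 [-5.26  1.35 -0.39] [ 0.    -0.144 -0.5  ]
```

```bash
python3 -m crank '[{"delta_pos":[-0.53,0.01,0],"twist":[0,-0.014,-0.048],"gripper":1},{"delta_pos":[-1.16,0.06,-0.02],"twist":[0,-0.03,-0.106],"gripper":1},{"delta_pos":[-1.9,0.16,-0.05],"twist":[0,-0.05,-0.173],"gripper":1},{"delta_pos":[-2.72,0.34,-0.1],"twist":[0,-0.072,-0.25],"gripper":1},{"delta_pos":[-3.53,0.58,-0.17],"twist":[0,-0.094,-0.327],"gripper":1},{"delta_pos":[-4.32,0.88,-0.25],"twist":[0,-0.116,-0.404],"gripper":1},{"delta_pos":[-4.89,1.15,-0.33],"twist":[0,-0.133,-0.461],"gripper":1},{"delta_pos":[-5.26,1.35,-0.39],"twist":[0,-0.144,-0.5],"gripper":1}]'
python3 -c "
from h import *
rep();p,R=cur();print((gpose(.987,.28)[0]-p).round(4))
swing([.04,.08,.12,.16,.2,.23,.25],gpose(.987,.28))"
```

```text
clock: 9.32
eef_pos: [0.464, -0.0107, 0.1694]
ee_rot: [-0.093, 0.656, 0.741, -0.106]
contact_force: [-4.5, -1.5, -1.2]
grip_width: 0.0189
grip_force: 59.4
F tool [-0.9 -4.2  2.4] M tool [ 0.75 -0.07  0.08] ang -5.3 rad 0.1057 z 0.1694 yaw 0.986
[-0.0002 -0.0004 -0.0018]
0.04 [-0.42  0.01 -0.  ] [ 0.    -0.011 -0.038]
0.08 [-0.85  0.03 -0.01] [ 0.    -0.022 -0.077]
0.12 [-1.27  0.07 -0.02] [-0.    -0.033 -0.115]
0.16 [-1.69  0.13 -0.04] [-0.    -0.044 -0.154]
0.2 [-2.1   0.2  -0.06] [ 0.    -0.055 -0.192]
0.23 [-2.41  0.27 -0.08] [-0.    -0.064 -0.221]
0.25 [-2.62  0.32 -0.09] [-0.    -0.069 -0.24 ]
```

```bash
sed -i 's/round(np.arctan2(d\[1\],d\[0\])-A0,4)/round((np.arctan2(d[1],d[0])-A0+1)%(2*np.pi)-1,4)/' h.py; python3 -m crank '[{"delta_pos":[-0.42,0,0],"twist":[0,-0.011,-0.038],"gripper":1},{"delta_pos":[-0.85,0.01,-0.01],"twist":[0,-0.022,-0.077],"gripper":1},{"delta_pos":[-1.27,0.04,-0.02],"twist":[0,-0.033,-0.115],"gripper":1},{"delta_pos":[-1.69,0.09,-0.04],"twist":[0,-0.044,-0.154],"gripper":1},{"delta_pos":[-2.1,0.16,-0.06],"twist":[0,-0.055,-0.192],"gripper":1},{"delta_pos":[-2.41,0.23,-0.08],"twist":[0,-0.064,-0.221],"gripper":1},{"delta_pos":[-2.62,0.28,-0.09],"twist":[0,-0.069,-0.24],"gripper":1},{"delta_pos":[-2.62,0.28,-0.09],"twist":[0,-0.069,-0.24],"gripper":1}]'
python3 - <<'E'
from h import *
rep()
S=arm.read_camera('side');T=arm.read_camera("top")
b=cv2.resize(S["color"][100:240,270:410],None,fx=3,fy=3,interpolation=cv2.INTER_CUBIC)
c=cv2.resize(T["color"][170:290,280:400],None,fx=3,fy=3.5,interpolation=cv2.INTER_CUBIC)
cv2.imwrite("pics/g.png",np.hstack([b,c])[:,:,::-1])
swing([.01,.02,.03,.04,.06,.08,.1,.12],gpose(1.237,.28))
E
```

```text
clock: 9.98
eef_pos: [0.4704, -0.0361, 0.1696]
ee_rot: [-0.079, 0.56, 0.816, -0.116]
contact_force: [-4.6, -2.8, -2.1]
grip_width: 0.0186
grip_force: 59.4
F tool [-0.9 -4.5  3.5] M tool [ 0.88 -0.13  0.08] ang 1.2315 rad 0.1053 z 0.1696 yaw 1.2314
0.01 [-0.11  0.   -0.  ] [ 0.    -0.003 -0.01 ]
0.02 [-0.21  0.   -0.  ] [-0.    -0.006 -0.019]
0.03 [-0.32  0.   -0.  ] [ 0.    -0.008 -0.029]
0.04 [-0.42  0.01 -0.  ] [ 0.    -0.011 -0.038]
0.06 [-0.63  0.02 -0.01] [-0.    -0.017 -0.058]
0.08 [-0.85  0.03 -0.01] [-0.    -0.022 -0.077]
0.1 [-1.06  0.05 -0.01] [-0.    -0.028 -0.096]
0.12 [-1.27  0.07 -0.02] [ 0.    -0.033 -0.115]
```

View pics/g.png

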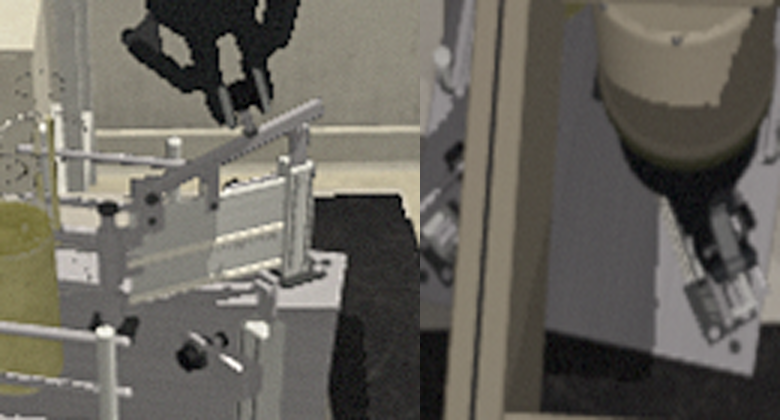

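The bar is lifted over the right post (left crop, nose at about (315,108)). I'll ease into the right buffer.

```bash
python3 -m crank '[{"delta_pos":[-0.15,0,0],"twist":[0,-0.004,-0.014],"gripper":1},{"delta_pos":[-0.32,-0.02,0],"twist":[0,-0.008,-0.029],"gripper":1},{"delta_pos":[-0.5,-0.02,0],"twist":[0,-0.013,-0.045],"gripper":1},{"delta_pos":[-0.65,-0.02,0],"twist":[0,-0.017,-0.059],"gripper":1},{"delta_pos":[-0.75,-0.01,0],"twist":[0,-0.02,-0.068],"gripper":1},{"delta_pos":[-0.85,0,0],"twist":[0,-0.022,-0.077],"gripper":1},{"delta_pos":[-0.95,0,0],"twist":[0,-0.025,-0.086],"gripper":1},{"delta_pos":[-0.95,0,0],"twist":[0,-0.025,-0.086],"gripper":1}]'
python3 -c "
from h import *
rep()"
```

```text
clock: 10.75
eef_pos: [0.4743, -0.0442, 0.17]
ee_rot: [-0.074, 0.523, 0.841, -0.119]
contact_force: [-4.7, -1.7, -3.1]
grip_width: 0.0184
grip_force: 59.3
F tool [ 0.5 -3.9  4.4] M tool [0.9  0.09 0.13] ang 1.3169 rad 0.1049 z 0.17 yaw 1.3209
```

```bash
python3 -m crank '[{"delta_pos":[-0.07,0,0],"twist":[0,-0.002,-0.006],"gripper":1},{"delta_pos":[-0.14,0,0],"twist":[0,-0.004,-0.012],"gripper":1},{"delta_pos":[-0.21,0,0],"twist":[0,-0.006,-0.019],"gripper":1},{"delta_pos":[-0.28,0,0],"twist":[0,-0.008,-0.025],"gripper":1},{"delta_pos":[-0.35,0,0],"twist":[0,-0.01,-0.031],"gripper":1},{"delta_pos":[-0.42,0,0],"twist":[0,-0.011,-0.038],"gripper":1},{"delta_pos":[-0.42,0,0],"twist":[0,-0.011,-0.038],"gripper":1},{"delta_pos":[-0.42,0,0],"twist":[0,-0.011,-0.038],"gripper":1}]'
python3 -c "
from h import *
rep()"
```

```text
clock: 11.42
eef_pos: [0.4756, -0.047, 0.1698]
ee_rot: [-0.072, 0.506, 0.851, -0.12]
contact_force: [-8.4, 3.6, -0.9]
grip_width: 0.0192
grip_force: 59.5
F tool [ 7.2 -5.2  2.5] M tool [0.87 0.95 0.33] ang 1.346 rad 0.105 z 0.1698 yaw 1.3599
```

```bash
python3 -m crank '[{"delta_pos":[-0.05,0,0],"twist":[0,-0.001,-0.003],"gripper":1},{"delta_pos":[-0.1,-0.01,0],"twist":[0,-0.002,-0.006],"gripper":1},{"delta_pos":[-0.15,-0.02,0],"twist":[0,-0.002,-0.009],"gripper":1},{"delta_pos":[-0.2,-0.03,0],"twist":[0,-0.003,-0.012],"gripper":1},{"delta_pos":[-0.25,-0.03,0],"twist":[0,-0.004,-0.015],"gripper":1},{"delta_pos":[-0.3,-0.03,0],"twist":[0,-0.005,-0.018],"gripper":1},{"delta_pos":[-0.35,-0.03,0],"twist":[0,-0.006,-0.02],"gripper":1},{"delta_pos":[-0.35,-0.03,0],"twist":[0,-0.006,-0.02],"gripper":1}]'
python3 -c "
from h import *
rep();arm.read_camera('side');rep()"
```

```text
clock: 12.08
eef_pos: [0.4765, -0.0492, 0.1696]
ee_rot: [-0.072, 0.497, 0.856, -0.12]
contact_force: [-9.1, 7.9, -1.5]
grip_width: 0.0189
grip_force: 59.5
F tool [11.3 -3.4  2.6] M tool [0.76 1.75 0.3 ] ang 1.3687 rad 0.1053 z 0.1696 yaw 1.3813
F tool [11.7 -4.5  1.3] M tool [0.74 1.78 0.24] ang 1.3688 rad 0.1053 z 0.1696 yaw 1.3811
```

```bash
python3 -m crank '[{"delta_pos":[-0.05,0,0],"twist":[0,0,0],"gripper":1},{"delta_pos":[-0.12,0,0],"twist":[0,0,0],"gripper":1},{"delta_pos":[-0.12,0,0],"twist":[0,0,0],"gripper":1},{"delta_pos":[-0.12,0,0],"twist":[0,0,0],"gripper":1},{"delta_pos":[-0.12,0,0],"twist":[0,0,0],"gripper":1},{"delta_pos":[-0.12,0,0],"twist":[0,0,0],"gripper":1},{"delta_pos":[-0.12,0,0],"twist":[0,0,0],"gripper":1},{"delta_pos":[-0.12,0,0],"twist":[0,0,0],"gripper":1}]'
python3 -c "
from h import *
rep()"
python3 -m crank '[{"delta_pos":[0,-0.04,0.17],"twist":[-0.02,0,0],"gripper":1},{"delta_pos":[0,-0.07,0.34],"twist":[-0.04,0,0],"gripper":1},{"delta_pos":[0,-0.11,0.51],"twist":[-0.06,0,0],"gripper":1},{"delta_pos":[0,-0.14,0.68],"twist":[-0.08,0,0],"gripper":1},{"delta_pos":[0,-0.17,0.86],"twist":[-0.1,0,0],"gripper":1},{"delta_pos":[0,-0.2,1.12],"twist":[-0.13,0,0],"gripper":1},{"delta_pos":[0,-0.2,1.12],"twist":[-0.13,0,0],"gripper":1},{"delta_pos":[0,-0.2,1.12],"twist":[-0.13,0,0],"gripper":1}]'
python3 - <<'E'
from h import *
rep()
S=arm.read_camera('side')
b=cv2.resize(S["color"][100:240,290:430],None,fx=4,fy=4,interpolation=cv2.INTER_CUBIC)
cv2.imwrite("pics/i.png",b[:,:,::-1])
E
```

```text
clock: 12.8
eef_pos: [0.4767, -0.0499, 0.1695]
ee_rot: [-0.073, 0.497, 0.856, -0.12]
contact_force: [-11.0, 8.9, -0.6]
grip_width: 0.0188
grip_force: 59.5
F tool [13.2 -4.7  2.1] M tool [0.82 2.02 0.21] ang 1.3756 rad 0.1054 z 0.1695 yaw 1.3813
clock: 13.47
eef_pos: [0.472, -0.0525, 0.159]
ee_rot: [-0.04, 0.501, 0.862, -0.064]
contact_force: [-11.3, 8.5, -1.6]
grip_width: 0.0185
grip_force: 59.6
F tool [13.  -5.3  2.5] M tool [0.96 1.98 0.15] ang 1.3761 rad 0.1108 z 0.159 yaw 1.3878
```

View pics/i.png

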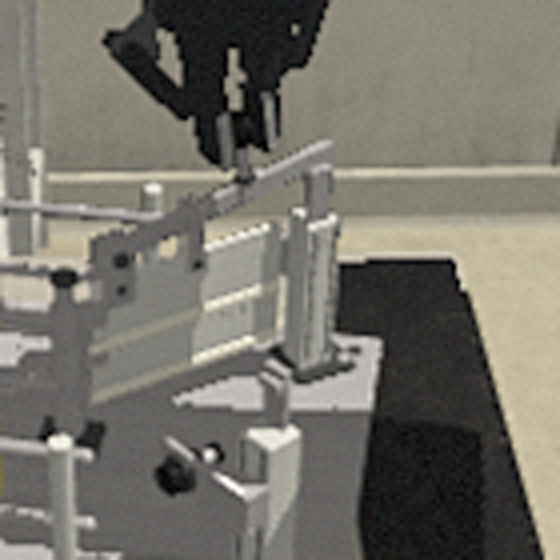

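The bar is passing outside the lip with no vertical contact (Fz unchanged). The picture shows the nose beside the catch at (330,150). I'll lower it the rest of the way.

```bash
python3 -m crank '[{"delta_pos":[0,-0.04,0.17],"twist":[-0.02,0,0],"gripper":1},{"delta_pos":[0,-0.07,0.34],"twist":[-0.04,0,0],"gripper":1},{"delta_pos":[0,-0.11,0.51],"twist":[-0.06,0,0],"gripper":1},{"delta_pos":[0,-0.15,0.76],"twist":[-0.09,0,0],"gripper":1},{"delta_pos":[0,-0.18,1.02],"twist":[-0.12,0,0],"gripper":1},{"delta_pos":[0,-0.22,1.3],"twist":[-0.15,0,0],"gripper":1},{"delta_pos":[0,-0.22,1.3],"twist":[-0.15,0,0],"gripper":1},{"delta_pos":[0,-0.22,1.3],"twist":[-0.15,0,0],"gripper":1}]'
python3 -c "
from h import *
rep();print((gpose(0,0)[1].inv()*cur()[1]).as_euler('xyz').round(3), np.degrees(np.arccos(-cur()[1].as_matrix()[2,2])))"
```

```text
clock: 14.18
eef_pos: [0.4682, -0.0548, 0.1464]
ee_rot: [-0.003, 0.502, 0.865, 0.0]
contact_force: [-12.2, 7.3, 0.0]
grip_width: 0.0189
grip_force: 59.8
F tool [12.4 -7.   0. ] M tool [1.1  1.98 0.15] ang 1.3776 rad 0.1152 z 0.1464 yaw 1.3904
[ 0.002  0.005 -1.39 ] 0.29280058909021783
```

The bar is level again (TCP z 0.1464, as at the start). Now I'll ease it back so the lip takes it.

```bash
python3 -m crank '[{"delta_pos":[0,-0.03,0.06],"twist":[0,0,0],"gripper":1},{"delta_pos":[0.1,-0.05,0.06],"twist":[0,0,0.008],"gripper":1},{"delta_pos":[0.2,-0.05,0.06],"twist":[0,0,0.016],"gripper":1},{"delta_pos":[0.3,-0.05,0.06],"twist":[0,0,0.024],"gripper":1},{"delta_pos":[0.4,-0.05,0.06],"twist":[0,0,0.032],"gripper":1},{"delta_pos":[0.5,-0.05,0.06],"twist":[0,0,0.04],"gripper":1},{"delta_pos":[0.55,-0.05,0.06],"twist":[0,0,0.048],"gripper":1},{"delta_pos":[0.55,-0.05,0.06],"twist":[0,0,0.052],"gripper":1}]'
python3 -c "
from h import *
rep()"
```

```text
clock: 14.85
eef_pos: [0.4662, -0.051, 0.1463]
ee_rot: [-0.001, 0.524, 0.851, -0.0]
contact_force: [-7.6, 4.6, -1.3]
grip_width: 0.0185
grip_force: 59.7
F tool [ 7.5 -4.7  1.3] M tool [ 1.07  1.1  -0.1 ] ang 1.3399 rad 0.1152 z 0.1463 yaw 1.3386
```

```bash
python3 -m crank '[{"delta_pos":[0.05,0,0],"twist":[0,0,0.002],"gripper":1},{"delta_pos":[0.1,-0.02,0],"twist":[0,0,0.005],"gripper":1},{"delta_pos":[0.15,-0.04,0],"twist":[0,0,0.008],"gripper":1},{"delta_pos":[0.2,-0.04,0],"twist":[0,0,0.01],"gripper":1},{"delta_pos":[0.2,-0.04,0],"twist":[0,0,0.01],"gripper":1},{"delta_pos":[0.2,-0.04,0],"twist":[0,0,0.01],"gripper":1},{"delta_pos":[0.2,-0.04,0],"twist":[0,0,0.01],"gripper":1},{"delta_pos":[0.2,-0.04,0],"twist":[0,0,0.01],"gripper":1}]'
python3 -c "
from h import *
rep()"
```

```text
clock: 15.52
eef_pos: [0.4658, -0.0501, 0.1466]
ee_rot: [-0.0, 0.529, 0.849, -0.0]
contact_force: [-5.7, 2.4, -3.7]
grip_width: 0.0188
grip_force: 59.5
F tool [ 4.7 -4.1  3.7] M tool [ 0.67  0.72 -0.08] ang 1.3318 rad 0.1152 z 0.1466 yaw 1.3284
```

```bash
python3 -m crank '[{"delta_pos":[0.03,0,0.03],"twist":[0,0,0],"gripper":1},{"delta_pos":[0.06,-0.02,0.06],"twist":[0,0,0],"gripper":1},{"delta_pos":[0.1,-0.04,0.08],"twist":[0,0,0],"gripper":1},{"delta_pos":[0.1,-0.04,0.08],"twist":[0,0,0],"gripper":1},{"delta_pos":[0.1,-0.04,0.08],"twist":[0,0,0],"gripper":1},{"delta_pos":[0.1,-0.04,0.08],"twist":[0,0,0],"gripper":1},{"delta_pos":[0.1,-0.04,0.08],"twist":[0,0,0],"gripper":1},{"delta_pos":[0.1,-0.04,0.08],"twist":[0,0,0],"gripper":1}]'
python3 -c "
from h import *
rep()"
```

```text
clock: 16.18
eef_pos: [0.4658, -0.0501, 0.1464]
ee_rot: [0.001, 0.529, 0.849, -0.0]
contact_force: [-3.0, -2.4, 0.9]
grip_width: 0.0185
grip_force: 59.8
F tool [-0.8 -3.7 -0.9] M tool [ 0.59 -0.02 -0.13] ang 1.3311 rad 0.1152 z 0.1464 yaw 1.3281
```

The gate rests on the right jaw: its position stayed fixed while the force fell to zero. I'll release and withdraw upwards.

```bash
python3 -m crank '[{"delta_pos":[0,0,0],"twist":[0,0,0],"gripper":0.75},{"delta_pos":[0,0,0],"twist":[0,0,0],"gripper":0.7},{"delta_pos":[0,0,0],"twist":[0,0,0],"gripper":0.6},{"delta_pos":[0,0,0],"twist":[0,0,0],"gripper":0.5},{"delta_pos":[0,0,0],"twist":[0,0,0],"gripper":0.4},{"delta_pos":[0,0,0],"twist":[0,0,0],"gripper":0.4},{"delta_pos":[0,0,0],"twist":[0,0,0],"gripper":0.4},{"delta_pos":[0,0,0],"twist":[0,0,0],"gripper":0.4}]'
python3 -m crank '[{"delta_pos":[0,0,-0.5],"twist":[0,0,0],"gripper":0.4},{"delta_pos":[0,0,-1.5],"twist":[0,0,0],"gripper":0.4},{"delta_pos":[0,0,-2.5],"twist":[0,0,0],"gripper":0.4},{"delta_pos":[0,0,-4],"twist":[0,0,0],"gripper":0.4},{"delta_pos":[0,0,-6],"twist":[0,0,0],"gripper":0.4},{"delta_pos":[0,0,-8],"twist":[0,0,0],"gripper":0.4},{"delta_pos":[0,0,-10],"twist":[0,0,0],"gripper":0.4},{"delta_pos":[0,0,-10],"twist":[0,0,0],"gripper":0.4}]'
python3 - <<'E'
from h import *
rep()
S=arm.read_camera('side')
for a in (1.326,1.331):
    u=np.array([np.cos(A0+a),np.sin(A0+a)]);X=np.r_[PIN+.115*u,.164];print(X,proj(S,X))
b=blob(S,proj(S,X),9);print(b,plane(S,b[0],.164))
E
```

```text
clock: 16.85
eef_pos: [0.4653, -0.0498, 0.1459]
ee_rot: [0.0, 0.529, 0.849, -0.0]
contact_force: [0.1, -0.8, 0.6]
grip_width: 0.0513
grip_force: 0.0
clock: 17.52
eef_pos: [0.4677, -0.0502, 0.2523]
ee_rot: [0.004, 0.529, 0.849, 0.001]
contact_force: [1.2, -0.5, 1.2]
grip_width: 0.0517
grip_force: 0.0
F tool [-0.9  0.9 -1.2] M tool [-0.03  0.01 -0.01] ang 1.3397 rad 0.1136 z 0.2523 yaw 1.3282
[ 0.46565999 -0.04945634  0.164     ] [354.23024576 138.21421667]
[ 0.46591356 -0.04997241  0.164     ] [354.09623572 138.09323374]
(array([353.21875, 136.96875]), array([ 9,  9, 64], dtype=int32)) [ 0.46748977 -0.05476897  0.164     ]
```

Released. I'll retreat to clear the view and check the knob with both cameras.

```bash
python3 -m crank '[{"delta_pos":[-2.5,-2,-2],"twist":[0,0,0],"gripper":0.4},{"delta_pos":[-5,-4,-4],"twist":[0,0,0],"gripper":0.4},{"delta_pos":[-7.5,-6,-5],"twist":[0,0,0],"gripper":0.4},{"delta_pos":[-10,-8,-5],"twist":[0,0,0],"gripper":0.4},{"delta_pos":[-12.5,-10,-5],"twist":[0,0,0],"gripper":0.4},{"delta_pos":[-15,-12,-5],"twist":[0,0,0],"gripper":0.4},{"delta_pos":[-17.5,-14,-5],"twist":[0,0,0],"gripper":0.4},{"delta_pos":[-20,-15.5,-5],"twist":[0,0,0],"gripper":0.4}]'
python3 -m crank '[{"delta_pos":[-3,-2,0],"twist":[0,0,0],"gripper":0.4},{"delta_pos":[-6,-4,0],"twist":[0,0,0],"gripper":0.4},{"delta_pos":[-8,-5,0],"twist":[0,0,0],"gripper":0.4},{"delta_pos":[-10,-5,0],"twist":[0,0,0],"gripper":0.4},{"delta_pos":[-12,-5,0],"twist":[0,0,0],"gripper":0.4},{"delta_pos":[-12,-5,0],"twist":[0,0,0],"gripper":0.4},{"delta_pos":[-12,-5,0],"twist":[0,0,0],"gripper":0.4},{"delta_pos":[-12,-5,0],"twist":[0,0,0],"gripper":0.4}]'
python3 - <<'E'
from h import *
print(cur()[0])
S,T=arm.read_camera('side'),arm.read_camera('top')
X=[.4658,-.0501,.165];bs=blob(S,proj(S,X),9);bt=blob(T,proj(T,X),8);print(proj(S,X),bs,proj(T,X),bt)
print(tri(S,bs[0],T,bt[0]))
O=[cv2.imread(f"pics/{n}0.png")[:,:,::-1] for n in("side","top")]
# yellow bottle centroid before/after
for o,n,(y0,y1,x0,x1) in((O[0],S["color"],(150,240,240,300)),(O[1],T["color"],(120,190,295,350))):
    for im in(o,n):
        i=im.astype(int);m=(i[...,0]-i[...,2]>50)[y0:y1,x0:x1];print(m.sum(),np.argwhere(m).mean(0).round(2))
# clear bottle region difference (top view)
d=np.abs(O[1].astype(int)-T["color"]).max(2)[135:180,355:402];print("clear diff frac",(d>40).mean())
E
```

```text
clock: 18.23
eef_pos: [0.4131, -0.2991, 0.2959]
ee_rot: [-0.0, 0.529, 0.849, -0.0]
contact_force: [-0.0, 0.2, 0.8]
grip_width: 0.0511
grip_force: 0.0
clock: 18.9
eef_pos: [0.4221, -0.4267, 0.2958]
ee_rot: [-0.0, 0.529, 0.849, -0.0]
contact_force: [0.2, 0.3, 0.3]
grip_width: 0.0513
grip_force: 0.0
[ 0.42205774 -0.42666178  0.29580667]
[354.16049805 137.65579562] (array([353.28571429, 137.        ]), array([ 9,  9, 63], dtype=int32)) [377.04744585 233.32975678] (array([378.08571429, 234.08571429]), array([ 12,  11, 105], dtype=int32))
(array([ 0.46595343, -0.05214271,  0.16524354]), np.float64(0.003208091067010676))
978 [39.62 36.6 ]
847 [35.33 35.24]
769 [28.7 28.9]
770 [28.72 28.91]
clear diff frac 0.2950354609929078
```

```bash
python3 -c "
from rig import arm
print(arm.finish_job())"
```

```text
the job is handed in; nothing more can be done
None
```

The gate now closes the right-hand lane: the bar dropped fully (knob measured at 165 mm, 164 mm expected) and sits hooked under the right lip, and the filled bottle has not moved; the clear bottle could not be confirmed by image because shadows changed, but the arm never came near it. The job was handed in at about 19 s and no verdict came back.

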